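# Lock a spring stud nut in the bench strut channel

## Task

Pick up the spring stud nut and lower it, lengthways, into the slot of the strut channel, then slide it gently along to the clamped stop until it has pushed the stop's sprung plunger most of the way in. Holding it there, press it down, give it a quarter turn so that its grooves catch under the channel's lips, let the spring lift it home and let go. Do not ram anything, and leave the other things on the bench where they are.

Things in the scene. Friction and masses are not known exactly. Their poses are not given: they have to be found in the camera images.
- stud_nut: Loose spring channel nut with stud and black grip, 0.22 kg, 112 mm tall, upright on its spring pad. Origin: underside of the relaxed pad, on the axis; z up the stud, x along the nut's long side. Pad 34 (x) x 16 (y), 0 to 5 mm above the origin, under a coil spring: can be pushed up 10 mm, 6 N to start, 13 N at the end. Round stud 18 diameter, 37 to 79. Grip 78 to 112.
- grip (a point): Centre of the nut's grip block (36 along x, 14 along y, 34 tall), 95 mm above the nut's origin; axes as the nut's. Pinch it across its 14 mm side.
- plate (a point): On the nut's axis, 37 mm above its origin: top of the steel nut plate, 42 (x) x 22 (y) x 9 thick with cut corners. On its top, 3 mm high ribs: one at each long end (17.5 to 21 from the axis) and a 21 wide one in the middle; the two grooves between them, floor at this point's height, run along y and take the channel's lips.
- rail: Fixed aluminium base plate, 360 (x) x 104 (y) x 4, and the bare steel strut channel screwed on it, slot up. Origin: centre of the plate's underside, at bench height; x along it, towards the stop. Channel 360 x 54 wide, 45 high, parallel to the plate but 4 to 7 mm off its centre line to one side (cross-slotted screw holes; side and amount not listed): feel or look for the slot.
- slot_start (a point): On the plate's centre line, level with the channel's top (49 mm above the bench), 90 mm from the plate's centre, on the side away from the stop, where the slot is clear: nominal place to insert. The 25 wide, full-length slot lies in the channel's middle, so 4 to 7 mm aside (+y or -y) of this point. Axes as the plate's. With the nut lengthways its pad meets the floor with its origin 7 mm above the bench.
- lip_edge (a point): Plate's centre line, mid-length, level with the lips' lower edges (41 mm up; lips 3 thick, 12.5 to 15.5 from the slot's middle). To turn, the nut is pressed till its ribs pass under: its origin from 0 to 2 mm below bench height, about 11 N (spring solid at 3 mm below). Locked: grooves on the lips, origin 4 mm above bench height, x across the channel. Either way of turning works.
- plunger (a joint): Sprung plunger of the stop, m: 0 out, 0.010 fully in (0.3 N out, 1.8 N in, then solid). The stop, a dark steel block 40 x 56 x 18 high, is clamped on the channel's top, its place not listed. The plunger (24 wide, 12 high) sticks out 14 mm over the slot towards slot_start; it meets the nut's stud with the nut's axis between 20 mm before and 80 mm past the plate's centre.
- cup: Bystander: copper cup, 70 diameter, 70 high; origin under its centre.
- spanner: Bystander: steel spanner 160 long, lying flat; origin under its middle, x along it.
- elbow: Bystander: copper pipe elbow, 28 thick, two legs of 55 along its x and y; origin under its corner.
- coupling: Bystander: upright copper pipe coupling, 44 diameter, 35 high; origin under its centre.
- bolt: Bystander: steel bolt standing on its head, 26 wide, 50 high; origin under its centre.
- flux_jar: Bystander: white jar with steel cap, 56 diameter, 70 high; origin under its centre.
- cap_disc: Bystander: copper disc, 60 diameter, 12 high; origin under its centre.
There are look-alikes about, which are no part of the job. Of the things that look like the stud_nut, take the one that is farthest from the robot's base at the start.

How it is judged:
By the outcome, as a careful person would: the job done as asked, in the order asked, and still so for the second after the job is handed in, with the robot touching nothing.
It also fails if it takes over 67 s, if anything falls off the work surface, if the arm or the gripper's body presses on something with over 40 N, if the wrist force passes 120 N, or if a joint passes its speed limit or range.

## Robot

A 6-joint arm with a two-finger parallel gripper is mounted at the origin on the work surface. World frame = base frame: x ahead of the robot, y to its left, z up, the work surface at z = 0. Lengths are in mm, angles in rad, forces in N, time in s.
With the tool pointing down it reaches from about 275 to 825 mm from the base axis. Payload 4.9 kg.
Tool frame: the origin (TCP) lies on the centre line of the jaws, within the pads' length; the fingertips stand 14 mm ahead of it and the grasp point (between the pads) lies 5 mm behind it; z points along the fingers, y is the direction in which the jaws open and shut (so a half turn about z gives the same grasp; the last joint's range is limited). The gripper opens to 85 mm and grips with 20 to 120 N. Pads are 22 mm wide; open, the fingers measure 114 mm over their backs; the gripper's body (76 mm by 85 mm) begins 54 mm behind the grasp point. The pads swing forward as they close: fully open they stand 13 mm farther back than shut.
Start: joints at [1.048, 0.326, -0.193, 1.052, 0, 1.437], TCP at [208.489, 508.97, 245.281] pointing down, gripper open.
Joint ranges: [-2.65, 2.65], [-0.97, 1.79], [-1.3, 1.35], [-1.93, 2.1], [-1.47, 1.37], [-3.14, 3.14]. Speed limits (rad/s): [2.57, 2.57, 3.14, 3.14, 3.14, 3.14].

## Interface

Orientations are given as a unit quaternion [w, x, y, z].
In Python, from bench import sensors, viewer, job gives the robot as it stands.
- The arm moves only by the shell command python3 -m inch 'ROWS'. ROWS is JSON, a list of rows, each a list of 7 numbers: the shift along the tool's x, y, z normalised to -1 to 1, where 1 is 0.15 m, then the turn, a rotation vector about the tool's x, y, z normalised to -1 to 1, where 1 is 2 rad, then the opening, from -1 (shut) to 1 (fully open), so that 0 is half open. In form: [[dx, dy, dz, rx, ry, rz, grip], ...]. A call has 1 to 20 rows; each row is the pose to reach, as a shift and turn from the pose measured when the call began, along the tool's axes at that moment; what a row does not reach only later rows make up. A row lasts 1/10 s, in which the tool goes at most 50 mm and 8.59 degrees, less where a joint would pass 70% of its speed; a pose out of reach is approached as far as the arm can. A call with a number of a shift or a turn outside -1 to 1 is refused whole. A call with a gripper value outside its range is refused whole. The fingers move at their own pace and stop on an object; the grip force is fixed at half the most. Time passes only in rows, so rows that repeat a pose let the fingers close. It gives the time, the measured TCP pose, the force and the opening at its end, in the units of the state.
- sensors.sense(): the state, without advancing time (a new reading comes with each control period).
- viewer.snapshot(name): name is "side" or "top"; returns a dict with "pixels" (480x640x3 uint8, red, green, blue), "fx", "fy", "cx", "cy" (pixels), "R" (3x3) and "t" (3): a world point X has camera coordinates R X + t. Camera axes: x right, y down, z forward; pixel columns grow to the right and rows downward; lengths in mm; the calibration is good to about 2 mm. A picture is of the moment at which its call begins. There is no depth.
- job.job_done(): hands the job in, once; it reports no verdict.
The state is a dict: "t": time; "joint_positions": joint angles; "qd": joint speeds; "tau": joint torques, N m; "position": TCP position; "eef_rot": TCP orientation; "contact_force": force on the tool from outside, world axes, zero at the start; "ft_torque": the same for the moment, N m; "opening": finger opening in mm.
Only numpy, scipy, OpenCV 4.12 (cv2) and the standard library are available. Lean on these libraries where they do the work, as an engineer would, in place of code of your own. Each camera call takes 0.05 s, during which the arm holds its last target. There are 200 camera calls.

## Working session

There is one attempt and no reset: what is moved stays moved. The work goes in short steps, Python scripts to look and compute and a shell command to move; the robot and the scene stay as the last step left them, time stands still between calls to the robot, and variables do not carry over. Pictures are saved under pics/ and viewed, about 8 in all and at most 12, crops included, and the job is handed in when it is done.

```bash
mkdir -p pics; ls
cat > h.py <<'E'
import numpy as np, cv2
from bench import sensors, viewer, job
def snap(n,f):
    s=viewer.snapshot(n); cv2.imwrite(f'pics/{f}.png',s['pixels'][:,:,::-1])
    np.savez(f'pics/{f}.npz',K=[s['fx'],s['fy'],s['cx'],s['cy']],R=s['R'],t=s['t']); return s
def crop(f,o,x0,y0,x1,y1,k):
    im=cv2.imread(f'pics/{f}.png')[y0:y1,x0:x1]; cv2.imwrite(f'pics/{o}.png',cv2.resize(im,None,fx=k,fy=k,interpolation=cv2.INTER_CUBIC))
def ray(f,u,v):
    c=np.load(f'pics/{f}.npz'); K=c['K']; R=c['R']; d=R.T@np.array([(u-K[2])/K[0],(v-K[3])/K[1],1]); return -R.T@c['t'],d/np.linalg.norm(d)
def atz(f,u,v,z):
    o,d=ray(f,u,v); return o+d*(z-o[2])/d[2]
def tri(*obs):
    A=np.zeros((3,3));b=np.zeros(3)
    for f,u,v in obs:
        o,d=ray(f,u,v);P=np.eye(3)-np.outer(d,d);A+=P;b+=P@o
    X=np.linalg.solve(A,b); return X,[round(float(np.linalg.norm(np.cross(X-ray(*q)[0],ray(*q)[1]))),1) for q in obs]
def proj(f,X):
    c=np.load(f'pics/{f}.npz');K=c['K'];p=c['R']@np.array(X)+c['t'];return K[0]*p[0]/p[2]+K[2],K[1]*p[1]/p[2]+K[3]
E
python3 - <<'E'
from h import *
for n in('side','top'):
    s=snap(n,n+'0'); print(n,s['fx'],s['cx'],s['cy'],np.round(-np.array(s['R']).T@s['t']),np.round(s['R'],2).tolist())
print(sensors.sense())
E
```

```text
pics
side 572.5879265848776 317.59304854257 242.83848292360958 [ 116. -653.  672.] [[0.83, -0.56, 0.02], [-0.32, -0.5, -0.81], [0.46, 0.66, -0.59]]
top 457.4415511599105 318.78643004484803 233.14809721292838 [ 377.    2. 1059.] [[-0.01, -1.0, 0.03], [-0.98, 0.01, -0.18], [0.18, -0.03, -0.98]]
{'t': 0.1, 'joint_positions': array([ 1.04783167e+00,  3.26892791e-01, -1.93442708e-01,  1.05202624e+00,
        1.30674755e-05,  1.43661253e+00]), 'qd': array([-0.00144347, -0.00156555,  0.00176924,  0.0005324 ,  0.00038796,
        0.00033114]), 'tau': array([ 6.62721832e-04, -4.44240189e+01,  2.63038248e+01,  7.87664991e-03,
       -6.47409388e-05, -4.50991607e-06]), 'position': array([208.21476487, 508.53672266, 244.58322484]), 'eef_rot': array([-2.58759349e-04,  1.93168426e-01,  9.81165300e-01, -7.38727622e-04]), 'contact_force': array([-0.11328673, -0.64355827, -0.49086603]), 'ft_torque': array([-0.00084449, -0.00842694,  0.01521829]), 'opening': 85.1827935426942}
```

View pics/top0.png

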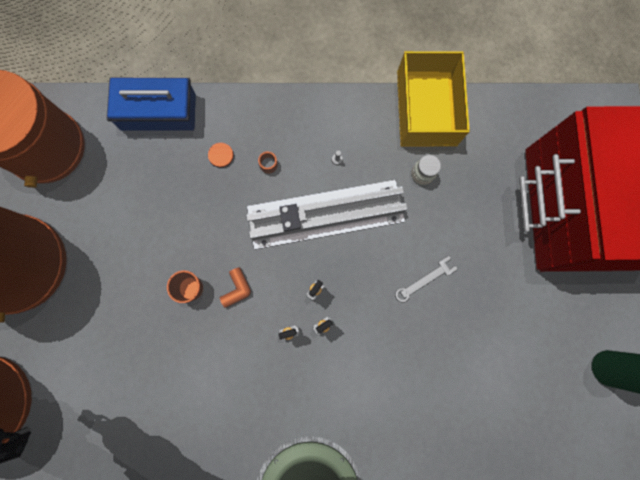

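View pics/side0.png

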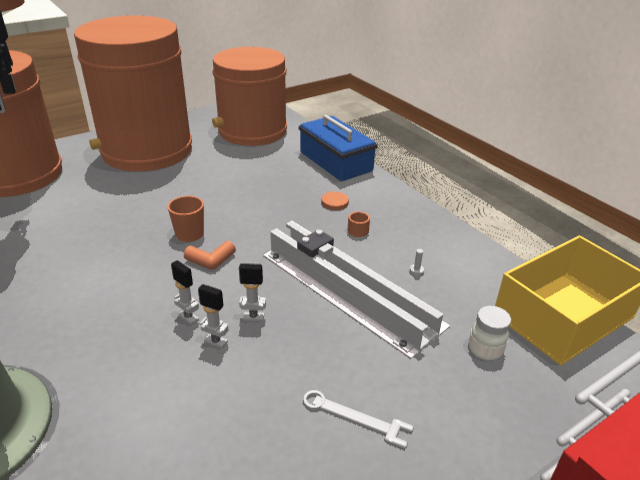

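Top view: three look-alike nuts at pixels (317,289), (289,333) and (324,325). The robot base is at the bottom, around (310,470), so (317,289) is the farthest, probably the one at (252,285) in the side view. The rail runs from (250,230) to (405,205), with the stop at (291,217). I'll confirm with enlarged crops.

Run:
```python
from h import *
t=cv2.imread('pics/top0.png');s=cv2.imread('pics/side0.png')
r=lambda im,x0,y0,x1,y1,k:cv2.resize(im[y0:y1,x0:x1],None,fx=k,fy=k,interpolation=cv2.INTER_CUBIC)
a=r(t,240,170,410,260,4.7); b=r(t,270,270,350,350,2.2); c=r(s,160,250,280,350,1.8)
m=np.zeros((423+180,800,3),np.uint8); m[:423,:799]=a[:423,:799]; m[423:423+176,:176]=b; m[423:603,200:416]=c
c2=r(s,255,215,455,360,1.24); m[423:603,440:440+248]=c2[:180]
cv2.imwrite('pics/m1.png',m[:600])
for q in [(317,289),(289,333),(324,325)]: print(atz('top0',*q,112))
for q in [(252,274),(182,273),(210,297)]: print(atz('side0',*q,100))
```

```text
[428.48561515 -19.00817317 112.        ]
[340.74196508  38.77019903 112.        ]
[355.59241417 -32.28687707 112.        ]
[430.03660638 -24.65231334 100.        ]
[339.12709635  36.45993707 100.        ]
[351.44728866 -38.4555429  100.        ]
```

View pics/m1.png

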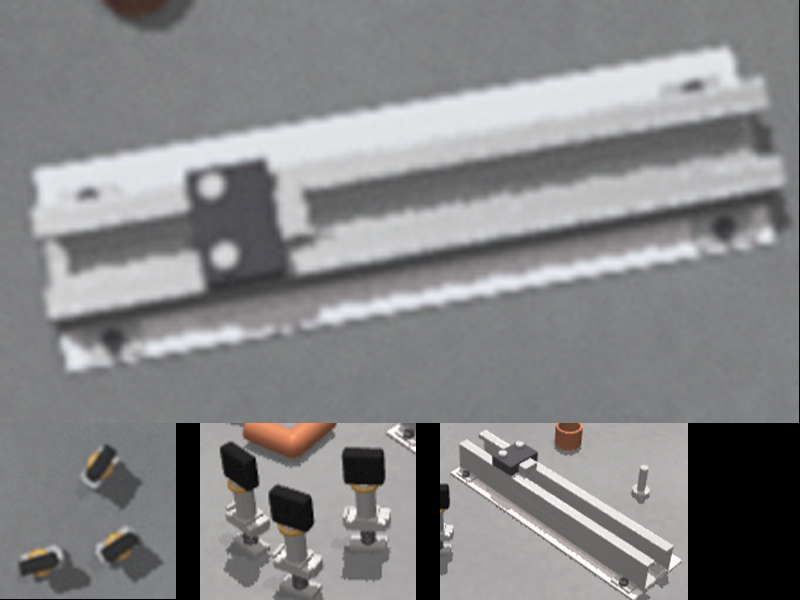

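The crop shows three identical nuts. The one meant is at top (317,289) / side (252,274), since it is farthest from the base: about 429 mm out, against 343 and 357. The channel sits toward the far (+x) side of its plate. Next I'll measure the grip's centre and angle, and the rail.

Run:
```python
from h import *
def blob(f,x0,y0,x1,y1,th):
    im=cv2.imread(f'pics/{f}.png')[y0:y1,x0:x1].max(2); n,l,st,c=cv2.connectedComponentsWithStats((im<th).astype(np.uint8))
    k=1+np.argmax(st[1:,4]); p=np.argwhere(l==k)[:,::-1]+[x0,y0]; return p.astype(np.float32)
for th in (50,60,70):
    p=blob('top0',305,275,330,302,th); r=cv2.minAreaRect(p); q=blob('side0',236,258,268,292,th)
    print(th,len(p),r,p.mean(0),q.mean(0),q.min(0),q.max(0))
    B=cv2.boxPoints(r); w=np.array([atz('top0',*b,110)[:2] for b in B]); e=[w[1]-w[0],w[2]-w[1]]
    print([ (round(float(np.linalg.norm(v)),1),round(float(np.degrees(np.arctan2(v[1],v[0]))),1)) for v in e])
    X,res=tri(('top0',*p.mean(0)),('side0',*q.mean(0))); print('tri',X,res)
# rail at z=49
c=lambda x,y:(240+x/4.7,170+y/4.7)
for nm,z,a,b in [('plate far',4,(35,172),(728,50)),('plate near',4,(68,368),(775,238)),('lipfar outer',49,(38,208),(764,82)),('lipfar slot',49,(60,241),(750,117)),('lipnear slot',49,(68,275),(780,157)),('lipnear outer',49,(55,320),(785,187))]:
    A=atz('top0',*c(*a),z);Bq=atz('top0',*c(*b),z); d=(A-Bq)[:2]; d/=np.linalg.norm(d)
    print(nm,np.round(A),np.round(Bq),'ang',round(np.degrees(np.arctan2(d[1],d[0])),1),'len',round(np.linalg.norm(A-Bq)), 'off',round(float(d[1]*A[0]-d[0]*A[1]),1))
for nm,p in [('stop',(203,175)),('stop',(265,162)),('stop',(207,288)),('stop',(285,270)),('plunger',(305,180)),('pl',(313,238))]: print(nm,np.round(atz('top0',*c(*p),65)))
```

```text
50 38 ((316.0310363769531, 288.527587890625), (4.2353196144104, 15.031232833862305), 41.6335334777832) [316.1579  288.76315] [250.52289 273.94458] [239. 264.] [261. 283.]
[(30.9, -42.5), (8.7, -132.3)]
tri [430.35018221 -17.81735338  95.16885176] [0.5, 0.5]
60 79 ((315.8310852050781, 288.23651123046875), (5.114895820617676, 16.15842056274414), 35.53767776489258) [315.59494 288.25317] [250.41571 273.81064] [239. 264.] [262. 283.]
[(33.2, -36.4), (10.6, -126.2)]
tri [431.17747284 -16.53678857  94.25502496] [0.1, 0.1]
70 91 ((315.7080993652344, 288.1513366699219), (5.881717205047607, 16.61585235595703), 36.02737808227539) [315.6044  288.23077] [250.41096 273.76028] [239. 264.] [262. 283.]
[(34.2, -36.8), (12.2, -126.7)]
tri [431.19644149 -16.54574706  94.36030947] [0.1, 0.1]
plate far [630. 140.   4.] [ 691. -212.    4.] ang 99.9 len 358 off 644.4
plate near [530. 123.   4.] [ 593. -232.    4.] ang 100.0 len 360 off 543.4
lipfar outer [601. 133.  49.] [ 661. -220.   49.] ang 99.7 len 358 off 614.9
lipfar slot [585. 122.  49.] [ 644. -212.   49.] ang 100.0 len 339 off 597.2
lipnear slot [568. 118.  49.] [ 624. -226.   49.] ang 99.1 len 348 off 579.9
lipnear outer [547. 124.  49.] [ 609. -228.   49.] ang 100.0 len 357 off 559.9
stop [613.  53.  65.]
stop [619.  23.  65.]
stop [559.  51.  65.]
stop [567.  14.  65.]
plunger [610.   5.  65.]
pl [582.   1.  65.]
```

The grip triangulates to (431,-17,94.5), against 95 expected, with its long side at about -38°. The rail runs at 100° with its plate centre at about (611,-45). The channel outer width comes out at 55 mm (54 expected) and the slot is about 6 mm toward −x. Moving in now.

```bash
python3 -m inch '[[-0.3,-0.3,0,0,0,0,0.2],[-0.6,-0.6,0,0,0,0,0.2],[-0.9,-0.9,0,0,0,0,0.2],[-0.9,-0.9,0,0,0,0,0.2],[-0.9,-0.9,0,0,0,0,0.2]]'
python3 -m inch '[[-0.3,-0.3,0,0,0,0,0.2],[-0.6,-0.6,0,0,0,0,0.2],[-0.9,-0.9,0,0,0,0,0.2],[-0.9,-0.9,0,0,0,0,0.2],[-0.9,-0.9,0,0,0,0,0.2]]'
python3 -m inch '[[-0.3,-0.3,0.1,0,0,0.07,0.2],[-0.6,-0.6,0.2,0,0,0.14,0.2],[-0.9,-0.9,0.3,0,0,0.14,0.2],[-0.9,-0.9,0.3,0,0,0.14,0.2],[-0.9,-0.9,0.3,0,0,0.14,0.2],[-0.9,-0.9,0.3,0,0,0.14,0.2]]'
cat >> h.py <<'E'
from scipy.spatial.transform import Rotation
def to(target,ang=None):
    "print shift in inch units to TCP target; ang = world angle of tool x"
    s=sensors.sense(); w,x,y,z=s['eef_rot']; R=Rotation.from_quat([x,y,z,w]).as_matrix()
    print('t',round(s['t'],2),'pos',np.round(s['position'],1),'F',np.round(s['contact_force'],1),'T',np.round(s['ft_torque'],2),'open',round(s['opening'],1),'xang',round(np.degrees(np.arctan2(R[1,0],R[0,0])),2),'tilt',np.round(R[:2,2],3),'q6',round(s['joint_positions'][5],2))
    if target is not None: print('shift',np.round(R.T@(np.array(target)-s['position'])/150,3))
    if ang is not None:
        x=np.array([np.cos(np.radians(ang)),np.sin(np.radians(ang)),0]);D=np.stack([x,np.cross([0,0,-1],x),[0,0,-1]],1)
        print('turn',np.round(Rotation.from_matrix(R.T@D).as_rotvec()/2,3))
E
python3 -c "
from h import *
to((431,-16.7,96),142)
snap('top','top1')"
```

```text
t: 0.6
position: [282.7, 328.5, 244.4]
eef_rot: [-0.0, 0.196, 0.981, -0.002]
contact_force: [-0.2, 0.0, 0.3]
opening: 51.2
t: 1.1
position: [357.4, 148.5, 245.0]
eef_rot: [0.0, 0.2, 0.98, -0.002]
contact_force: [-0.9, 1.0, 0.2]
opening: 51.4
t: 1.7
position: [428.5, -28.6, 200.2]
eef_rot: [-0.0, 0.336, 0.942, -0.002]
contact_force: [0.0, 0.6, -0.2]
opening: 51.0
t 1.7 pos [428.5 -28.6 200.2] F [ 0.   0.6 -0.2] T [ 0.05  0.04 -0.06] open 51.0 xang 140.78 tilt [-0.002 -0.003] q6 0.45
shift [0.037 0.075 0.695]
turn [-0.002  0.    -0.011]
```

```bash
python3 -m inch '[[0.037,0.075,0.1,0,0,0,0.2],[0.037,0.075,0.2,0,0,0,0.2],[0.037,0.075,0.35,0,0,0,0.2],[0.037,0.075,0.5,0,0,0,0.2],[0.037,0.075,0.6,0,0,0,0.2],[0.037,0.075,0.7,0,0,0,0.2],[0.037,0.075,0.7,0,0,0,0.2]]'
python3 -c "
from h import *
to((431,-16.7,95),142)
snap('side','s2');snap('top','t2')
t=cv2.imread('pics/t2.png')[240:340,260:380];s=cv2.imread('pics/s2.png')[200:340,180:320]
r=lambda a,k:cv2.resize(a,(k,k),interpolation=cv2.INTER_CUBIC)
cv2.imwrite('pics/m2.png',np.hstack([r(t,400),r(s,400)]))"
```

```text
t: 2.45
position: [429.0, -13.5, 94.4]
eef_rot: [-0.002, 0.333, 0.943, -0.002]
contact_force: [-0.2, 0.6, -0.4]
opening: 51.4
t 2.45 pos [429.  -13.5  94.4] F [-0.2  0.6 -0.4] T [-0.02  0.02  0.01] open 51.4 xang 141.1 tilt [-0.005 -0.002] q6 0.48
shift [-0.024 -0.008 -0.004]
turn [-0.002 -0.001 -0.008]
```

View pics/m2.png

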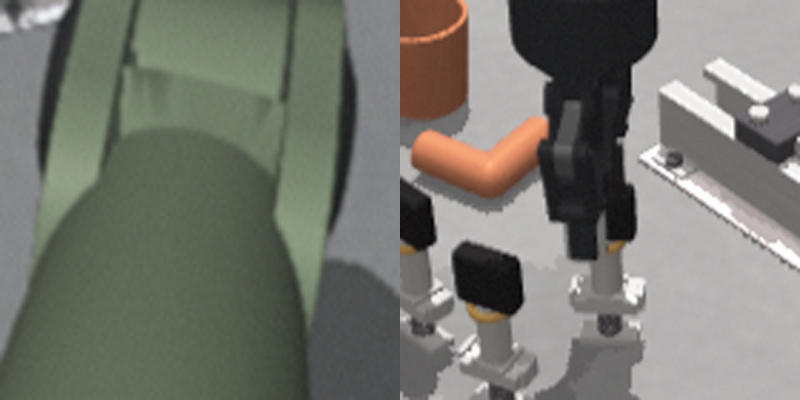

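The top view is blocked by the arm. The side crop shows the nut between the fingers, with its plate around crop (607,290). I'll correct by 3.6 mm along the block and close.

```bash
python3 -m inch '[[-0.02,-0.008,0,0,0,0,0.2],[-0.02,-0.008,0,0,0,0,0.2],[-0.02,-0.008,0,0,0,0,-0.3],[-0.02,-0.008,0,0,0,0,-0.5],[-0.02,-0.008,0,0,0,0,-0.6],[-0.02,-0.008,0,0,0,0,-1],[-0.02,-0.008,0,0,0,0,-1],[-0.02,-0.008,0,0,0,0,-1],[-0.02,-0.008,0,0,0,0,-1],[-0.02,-0.008,0,0,0,0,-1]]'
python3 -m inch '[[0,0,-0.05,0,0,0,-1],[0,0,-0.2,0,0,0,-1],[0,0,-0.4,0,0,0,-1],[0,0,-0.6,0,0,0,-1],[0,0,-0.6,0,0,0,-1],[0,0,-0.6,0,0,0,-1]]'
python3 -c "
from h import *
to((621,-135,184),100)
snap('side','s3');crop('s3','s3c',150,140,350,340,3)"
```

```text
t: 3.55
position: [432.2, -17.2, 96.0]
eef_rot: [-0.0, 0.333, 0.943, -0.002]
contact_force: [-0.9, 1.4, 3.9]
opening: 13.0
t: 4.15
position: [432.4, -17.0, 186.1]
eef_rot: [0.0, 0.333, 0.943, -0.002]
contact_force: [-0.4, 0.3, -2.3]
opening: 13.2
t 4.15 pos [432.4 -17.  186.1] F [-0.4  0.3 -2.3] T [-0.07  0.04 -0.03] open 13.2 xang 141.05 tilt [-0.001 -0.003] q6 0.47
shift [-1.472  0.178  0.015]
turn [-0.001  0.001  0.358]
```

View pics/s3c.png

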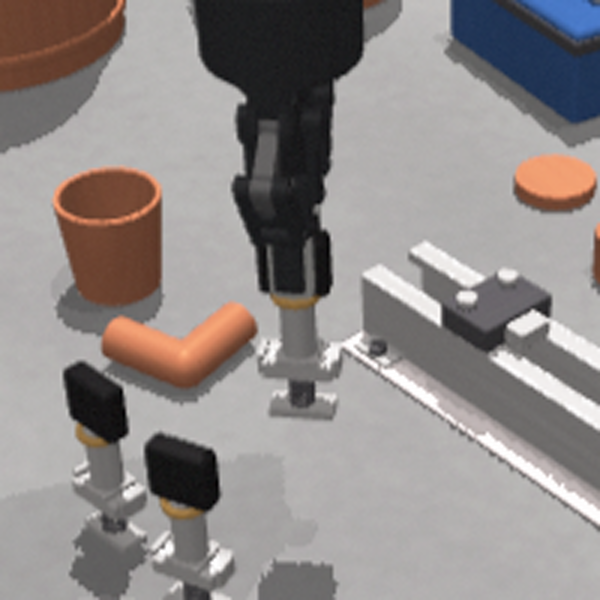

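The nut is held upright and square, with its pad around crop (303,405). Next: carry it over the slot start.

```bash
python3 -m inch '[[-0.15,0.02,0,0,0,0,-1],[-0.4,0.05,0,0,0,0.06,-1],[-0.6,0.08,0,0,0,0.13,-1],[-0.8,0.1,0,0,0,0.2,-1],[-0.8,0.1,0,0,0,0.26,-1],[-0.8,0.1,0,0,0,0.32,-1],[-0.8,0.1,0,0,0,0.358,-1],[-0.8,0.1,0,0,0,0.358,-1]]'
python3 -c "
from h import *
to((621,-135,184),100)"
```

```text
t: 5.0
position: [533.0, -80.3, 182.9]
eef_rot: [-0.002, 0.643, 0.766, -0.003]
contact_force: [0.8, -0.4, -2.1]
opening: 12.9
t 5.0 pos [533.  -80.3 182.9] F [ 0.8 -0.4 -2.1] T [-0.03 -0.01  0.05] open 12.9 xang 100.03 tilt [-0.007 -0.002] q6 1.11
shift [-0.461  0.514 -0.011]
turn [-0.004  0.     0.   ]
```

```bash
python3 -m inch '[[-0.15,0.17,0,0,0,0,-1],[-0.3,0.34,0,0,0,0,-1],[-0.46,0.51,0,0,0,0,-1],[-0.461,0.514,0.05,0,0,0,-1],[-0.461,0.514,0.15,-0.004,0,0,-1],[-0.461,0.514,0.17,-0.004,0,0,-1],[-0.461,0.514,0.17,-0.004,0,0,-1]]'
python3 -c "
from h import *
to((621,-135,144),100)
snap('side','s4');snap('top','t4')
t=cv2.imread('pics/t4.png')[130:280,240:440];s=cv2.imread('pics/s4.png')[190:370,250:490]
r=lambda a:cv2.resize(a,(800,int(800*a.shape[0]/a.shape[1])),interpolation=cv2.INTER_CUBIC)
cv2.imwrite('pics/m4.png',r(s))
p=np.load('pics/s4.npz'); n=np.array([.985,.174,0]);q=sensors.sense()['position']
print([np.round((np.array(proj('s4',q+[0,0,d]))-[250,190])*800/240) for d in(-95,-58,-38,-17)])"
```

```text
t: 5.7
position: [619.2, -134.3, 155.3]
eef_rot: [-0.001, 0.642, 0.767, -0.001]
contact_force: [-0.8, 0.3, -2.4]
opening: 13.1
t 5.7 pos [ 619.2 -134.3  155.3] F [-0.8  0.3 -2.4] T [-0.    0.02  0.  ] open 13.1 xang 100.08 tilt [-0.003  0.001] q6 1.06
shift [-0.007  0.011  0.075]
turn [-0.001 -0.001  0.001]
[array([461., 327.]), array([468., 268.]), array([472., 235.]), array([477., 200.])]
```

View pics/m4.png

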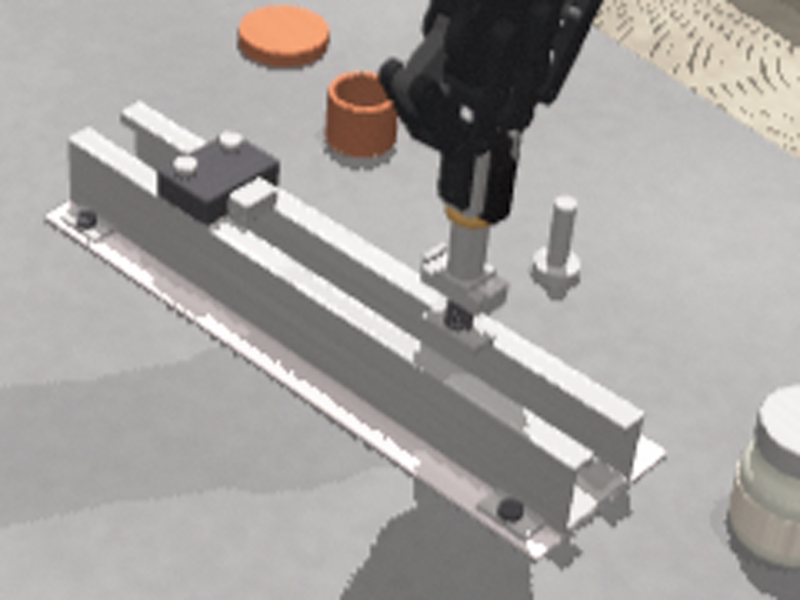

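The held nut's stud axis is at crop (470,250), exactly where the TCP axis projects, and the pad hangs just above the slot at (460,335). I'll lower only the pad into the slot (±4.5 mm of play) and feel for both sides.

```bash
python3 -m inch '[[0,0.011,0.01,0,0,0,-1],[0,0.011,0.03,0,0,0,-1],[0,0.011,0.05,0,0,0,-1],[0,0.011,0.07,0,0,0,-1],[0,0.011,0.09,0,0,0,-1],[0,0.011,0.11,0,0,0,-1],[0,0.011,0.12,0,0,0,-1],[0,0.011,0.12,0,0,0,-1]]'
python3 -c "
from h import *
to((621,-135,137),100)"
echo FEEL+; for i in 1 2 3; do python3 -m inch '[[0,0.005,0,0,0,0,-1],[0,0.01,0,0,0,0,-1],[0,0.01,0,0,0,0,-1]]' | egrep 'pos|force'; done
```

```text
t: 6.6
position: [622.0, -134.4, 138.6]
eef_rot: [0.0, 0.642, 0.766, -0.0]
contact_force: [0.8, 0.3, -3.0]
opening: 13.1
t 6.6 pos [ 622.  -134.4  138.6] F [ 0.8  0.3 -3. ] T [0.01 0.02 0.01] open 13.1 xang 100.07 tilt [-0. -0.] q6 1.07
shift [-0.003 -0.007  0.011]
turn [-0.     0.     0.001]
FEEL+
position: [623.7, -134.1, 138.8]
contact_force: [-0.3, -0.2, -2.1]
position: [625.4, -133.8, 138.9]
contact_force: [-0.0, 0.4, -3.2]
position: [626.8, -133.6, 138.8]
contact_force: [0.0, -0.3, -1.6]
```

```bash
for i in 1 2; do python3 -m inch '[[0,0.005,0,0,0,0,-1],[0,0.008,0,0,0,0,-1],[0,0.008,0,0,0,0,-1]]' | egrep 'pos|force'; done
python3 -c "
from h import *
to(None)"
```

```text
position: [627.2, -133.5, 138.6]
contact_force: [-2.9, -0.7, -1.0]
position: [627.6, -133.4, 138.5]
contact_force: [-4.2, -1.3, 1.4]
t 8.1 pos [ 627.6 -133.4  138.5] F [-4.2 -1.3  1.4] T [-0.31  1.42  0.03] open 13.4 xang 100.06 tilt [-0.003 -0.001] q6 1.07
```

```bash
python3 -m inch '[[0,-0.015,0,0,0,0,-1],[0,-0.03,0,0,0,0,-1],[0,-0.045,0,0,0,0,-1],[0,-0.045,0,0,0,0,-1]]' | egrep 'pos|force'; for i in 1 2 3; do python3 -m inch '[[0,-0.005,0,0,0,0,-1],[0,-0.008,0,0,0,0,-1],[0,-0.008,0,0,0,0,-1]]' | egrep 'pos|force'; done
```

```text
position: [621.2, -134.6, 138.7]
contact_force: [-0.2, -0.4, -2.5]
position: [620.1, -134.7, 138.7]
contact_force: [-0.6, 0.3, -3.6]
position: [618.8, -135.0, 138.7]
contact_force: [-0.6, -0.4, -2.2]
position: [617.9, -135.2, 138.8]
contact_force: [1.4, -0.6, -2.0]
```

The pad touched at n-offsets 594.4 and 585.1. The 9.3 mm span matches the 9 expected, so the slot's middle is at 589.7. I'll centre there and lower.

```bash
python3 -m inch '[[0,0.015,0,0,0,0,-1],[0,0.031,0,0,0,0,-1],[0,0.031,0.02,0,0,0,-1],[0,0.031,0.04,0,0,0,-1],[0,0.031,0.06,0,0,0,-1],[0,0.031,0.08,0,0,0,-1],[0,0.031,0.1,0,0,0,-1],[0,0.031,0.12,0,0,0,-1],[0,0.031,0.12,0,0,0,-1]]' | egrep 'pos|force'; python3 -m inch '[[0,0,0.015,0,0,0,-1],[0,0,0.03,0,0,0,-1],[0,0,0.03,0,0,0,-1]]'| egrep 'pos|force'
python3 -c "
from h import *
to((622.5,-135,103),100)"
```

```text
position: [622.1, -134.2, 120.2]
contact_force: [0.3, 0.1, -3.0]
position: [621.8, -134.2, 115.3]
contact_force: [-0.4, 0.1, -2.2]
t 10.6 pos [ 621.8 -134.2  115.3] F [-0.4  0.1 -2.2] T [ 0.04  0.   -0.02] open 13.2 xang 100.06 tilt [-0.003 -0.   ] q6 1.07
shift [-0.006  0.004  0.082]
turn [-0.001 -0.     0.   ]
```

```bash
python3 -m inch '[[0,0.004,0.01,0,0,0,-1],[0,0.004,0.03,0,0,0,-1],[0,0.004,0.05,0,0,0,-1],[0,0.004,0.065,0,0,0,-1],[0,0.004,0.065,0,0,0,-1]]' | egrep 'pos|force'; for i in 1 2 ; do python3 -m inch '[[0,0,0.008,0,0,0,-1],[0,0,0.012,0,0,0,-1],[0,0,0.012,0,0,0,-1]]'| egrep 'pos|force'; done
python3 -c "
from h import *
to((622.5,-135,103),100)"
```

```text
position: [622.0, -133.9, 105.0]
contact_force: [-0.3, -0.1, -2.5]
position: [622.1, -134.0, 103.3]
contact_force: [0.2, 0.5, -3.2]
position: [622.2, -134.0, 102.1]
contact_force: [-2.5, 0.4, 3.9]
t 11.7 pos [ 622.2 -134.   102.1] F [-2.5  0.4  3.9] T [0.15 0.53 0.  ] open 13.7 xang 100.05 tilt [-0.003 -0.   ] q6 1.07
shift [-0.007  0.001 -0.006]
turn [-0.002 -0.     0.   ]
```

It is on the floor at TCP z ≈ 102.5, as expected (offset 95.5). Lift 1 mm and slide toward the stop; the plunger should be about 130 mm away.

```bash
python3 -m inch '[[0,0,-0.01,0,0,0,-1],[0.05,0.001,-0.01,0,0,0,-1],[0.12,0.001,-0.01,0,0,0,-1],[0.2,0.001,-0.01,0,0,0,-1],[0.28,0.001,-0.01,0,0,0,-1],[0.35,0.001,-0.01,0,0,0,-1],[0.4,0.001,-0.01,0,0,0,-1],[0.4,0.001,-0.01,0,0,0,-1]]' | egrep 'pos|force'
python3 -c "
from h import *
to((611-4.0+.0,-45,103),100)"
```

```text
position: [611.4, -73.3, 103.5]
contact_force: [0.3, -0.7, -2.6]
t 12.5 pos [611.4 -73.3 103.5] F [ 0.3 -0.7 -2.6] T [-0.09 -0.08 -0.05] open 13.3 xang 100.16 tilt [-0.004  0.   ] q6 1.15
shift [0.191 0.004 0.003]
turn [-0.002 -0.     0.001]
```

```bash
python3 -m inch '[[0.04,0.001,0,0,0,0,-1],[0.1,0.001,0,0,0,0,-1],[0.16,0.001,0,0,0,0,-1],[0.22,0.001,0,0,0,0,-1],[0.28,0.001,0,0,0,0,-1],[0.32,0.001,0,0,0,0,-1],[0.33,0.001,0,0,0,0,-1],[0.33,0.001,0,0,0,0,-1]]' | egrep 'pos|force'
python3 -c "
from h import *
to(None,100)
snap('side','s5');crop('s5','s5c',270,180,420,280,5.2)
q=sensors.sense()['position']
print([np.round((np.array(proj('s5',q+[0,0,d]))-[270,180])*5.2) for d in(-58,-36,-17)])"
```

```text
position: [602.9, -24.3, 103.6]
contact_force: [0.6, 0.5, -2.8]
t 13.3 pos [602.9 -24.3 103.6] F [ 0.6  0.5 -2.8] T [-0.02 -0.06 -0.01] open 13.1 xang 100.19 tilt [-0.004  0.   ] q6 1.23
turn [-0.002 -0.     0.002]
[array([363., 439.]), array([366., 387.]), array([369., 342.])]
```

View pics/s5c.png

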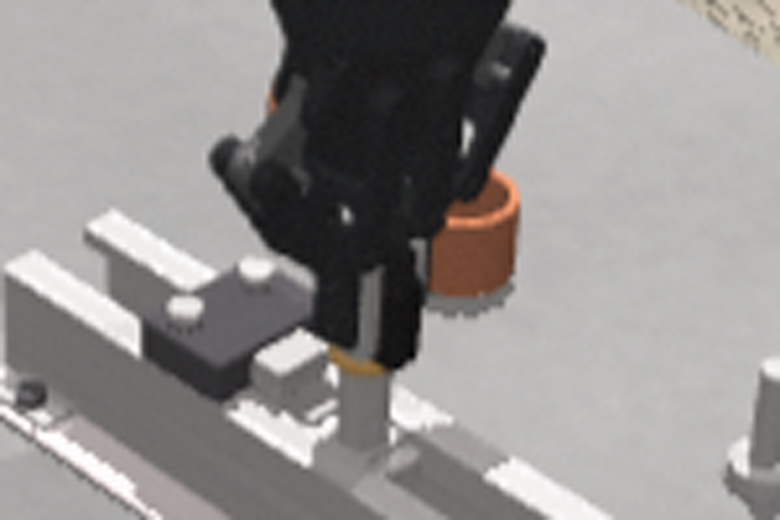

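The stud, around crop (365,400), is close to the plunger's tip face, whose top edge runs (290,375) to (328,348). Working out the gap.

```bash
python3 -c "
from h import *
d=np.array([-.1736,.9848,0]);n=np.array([.9848,.1736,0]);q=sensors.sense()['position']
for (u,v) in [(290,378),(330,348),(309,362)]:
  for z in (61,63,65,67):
    X=atz('s5',270+u/5.2,180+v/5.2,z); print(z,round(d@(X-q),1),round(n@(X-q),1))
c=lambda x,y:(240+x/4.7,170+y/4.7)
for p in [(305,180),(311,236)]:
  for z in (61,65): X=atz('top0',*c(*p),z); print('top',z,round(d@(X-q),1),round(n@(X-q),1))"
```

```text
61 26.9 -9.0
63 25.0 -10.9
65 23.2 -12.8
67 21.4 -14.7
61 29.7 13.2
63 27.9 11.2
65 26.0 9.3
67 24.2 7.3
61 28.9 2.2
63 27.1 0.2
65 25.2 -1.7
67 23.4 -3.6
top 61 27.4 13.1
top 65 27.6 12.2
top 61 29.6 -14.2
top 65 29.7 -15.0
```

```bash
python3 -m inch '[[0.03,0.001,0,0,0,0,-1],[0.06,0.001,0,0,0,0,-1],[0.09,0.001,0,0,0,0,-1],[0.1,0.001,0,0,0,0,-1],[0.1,0.001,0,0,0,0,-1]]' | egrep 'pos|force'
for i in 1 2 3 4; do python3 -m inch '[[0.01,0,0,0,0,0,-1],[0.015,0,0,0,0,0,-1],[0.015,0,0,0,0,0,-1]]' | egrep 'pos|force'; done
python3 -c "
from h import *
to(None,100)"
```

```text
position: [600.4, -9.6, 103.6]
contact_force: [-0.9, 0.3, -1.9]
position: [600.0, -7.3, 103.6]
contact_force: [0.9, 0.7, -2.4]
position: [599.6, -5.1, 103.6]
contact_force: [0.6, -0.9, -3.2]
position: [599.2, -2.8, 103.6]
contact_force: [0.7, -0.5, -3.0]
position: [598.8, -0.6, 103.6]
contact_force: [0.4, -1.2, -2.6]
t 15.05 pos [598.8  -0.6 103.6] F [ 0.4 -1.2 -2.6] T [-0.25 -0.09  0.04] open 13.0 xang 100.21 tilt [-0.004 -0.001] q6 1.27
turn [-0.002  0.     0.002]
```

```bash
for i in 1 2 3; do python3 -m inch '[[0.006,0,0,0,0,0,-1],[0.01,0,0,0,0,0,-1],[0.01,0,0,0,0,0,-1]]' >/dev/null; python3 -c "
from h import *
to(None)"; done
```

```text
t 15.35 pos [598.6   0.9 103.6] F [ 0.5 -1.1 -3.5] T [-0.31 -0.03 -0.02] open 12.8 xang 100.21 tilt [-0.003 -0.001] q6 1.27
t 15.65 pos [598.3   2.4 103.6] F [ 0.5 -1.5 -3.2] T [-0.39 -0.1  -0.03] open 12.6 xang 100.22 tilt [-0.003 -0.001] q6 1.27
t 15.95 pos [598.    3.9 103.6] F [-0.5 -2.5 -2.8] T [-0.44 -0.08  0.03] open 13.0 xang 100.22 tilt [-0.003 -0.001] q6 1.28
```

```bash
for i in 1 2; do python3 -m inch '[[0.004,0,0,0,0,0,-1],[0.006,0,0,0,0,0,-1],[0.006,0,0,0,0,0,-1]]' >/dev/null; python3 -c "
from h import *
to(None)"; done
```

```text
t 16.25 pos [597.9   4.6 103.6] F [ 0.5 -2.  -3.9] T [-0.61 -0.12 -0.02] open 12.8 xang 100.21 tilt [-0.003 -0.002] q6 1.28
t 16.55 pos [597.8   5.  103.7] F [ 0.8 -5.  -4.1] T [-1.15 -0.12  0.03] open 13.3 xang 100.2 tilt [-0.003 -0.003] q6 1.28
```

The plunger goes solid at y ≈ 4.5. I'll back off to about 2.7 (roughly 8 mm in), then press down.

```bash
python3 -m inch '[[-0.008,0,0,0,0,0,-1],[-0.015,0,0,0,0,0,-1],[-0.015,0,0,0,0,0,-1]]' >/dev/null; python3 -c "
from h import *
to((598.3,2.7,94.5),100)"
python3 -m inch '[[0,0,0.008,0,0,0,-1],[0,0,0.018,0,0,0,-1],[0,0,0.028,0,0,0,-1],[0,0,0.038,0,0,0,-1],[0,0,0.048,0,0,0,-1],[0,0,0.056,0,0,0,-1],[0,0,0.056,0,0,0,-1]]' >/dev/null; python3 -c "
from h import *
to((598.3,2.7,94.5),100)"
```

```text
t 16.85 pos [598.1   3.  103.6] F [-0.  -0.3 -3.7] T [-0.38 -0.07  0.01] open 12.9 xang 100.2 tilt [-0.003 -0.002] q6 1.28
shift [-0.002  0.001  0.061]
turn [-0.002  0.001  0.002]
t 17.55 pos [598.4   3.1  96.6] F [-2.9 -2.2  7.9] T [-0.39  0.77  0.01] open 13.2 xang 100.21 tilt [-0.002 -0.002] q6 1.28
shift [-0.002 -0.001  0.014]
turn [-0.001  0.001  0.002]
```

```bash
python3 -m inch '[[-0.001,0,0.01,0,0,0,-1],[-0.001,0,0.018,0,0,0,-1],[-0.001,0,0.024,0,0,0,-1],[-0.001,0,0.024,0,0,0,-1]]' >/dev/null; python3 -c "
from h import *
to((598.3,2.7,94.5),100)"
```

```text
t 17.95 pos [598.4   3.1  94.6] F [-3.4 -2.3  9.7] T [-0.37  0.99 -0.02] open 12.9 xang 100.22 tilt [-0.002 -0.002] q6 1.28
shift [-0.002 -0.001  0.   ]
turn [-0.001  0.001  0.002]
```

```bash
python3 -m inch '[[-0.002,0,0.011,0,0,-0.04,-1],[-0.002,0,0.011,0,0,-0.09,-1],[-0.002,0,0.011,0,0,-0.14,-1],[-0.002,0,0.011,0,0,-0.2,-1],[-0.002,0,0.011,0,0,-0.25,-1],[-0.002,0,0.011,0,0,-0.3,-1]]' >/dev/null; python3 -c "
from h import *
to((598.3,2.7,94.5),190)"
```

```text
t 18.55 pos [600.9   3.   95.2] F [ 0.  -1.2  9. ] T [-0.13 -0.03 -0.05] open 13.1 xang 134.84 tilt [ 0.004 -0.001] q6 0.67
shift [ 0.011 -0.013  0.005]
turn [-0.     0.002 -0.481]
```

```bash
python3 -m inch '[[0.006,-0.007,0.014,0,0,-0.03,-1],[0.011,-0.013,0.014,0,0,-0.08,-1],[0.011,-0.013,0.014,0,0,-0.13,-1],[0.011,-0.013,0.014,0,0,-0.18,-1],[0.011,-0.013,0.014,0,0,-0.23,-1]]' >/dev/null; python3 -c "
from h import *
to((598.3,2.7,94.5),190)"
```

```text
t 19.05 pos [600.9   3.2  95.6] F [-0.1 -0.9  8.7] T [-0.06  0.05 -0.14] open 13.1 xang 161.44 tilt [ 0.01 -0.  ] q6 0.21
shift [ 0.015 -0.009  0.007]
turn [ 0.     0.005 -0.249]
```

```bash
python3 -m inch '[[0.015,-0.009,0.016,0,0.004,-0.04,-1],[0.028,-0.016,0.018,0,0.008,-0.08,-1],[0.028,-0.016,0.018,0,0.008,-0.13,-1],[0.028,-0.016,0.018,0,0.008,-0.18,-1],[0.028,-0.016,0.018,0,0.008,-0.22,-1],[0.028,-0.016,0.018,0,0.008,-0.249,-1]]' >/dev/null; python3 -c "
from h import *
to((598.3,2.7,94.5),190)"
```

```text
t 19.65 pos [599.4   2.6  95.6] F [1.9 0.  8.2] T [-0.18 -0.39 -0.11] open 13.1 xang -169.85 tilt [0.001 0.001] q6 -0.3
shift [0.007 0.002 0.007]
turn [0.001 0.001 0.001]
```

```bash
python3 -m inch '[[0.012,0.001,0.004,0,0.001,0,-1],[0.01,0.001,-0.002,0,0.001,0,-1],[0.008,0.001,-0.008,0,0.001,0,-1],[0.006,0.001,-0.014,0,0.001,0,-1],[0.006,0.001,-0.014,0,0.001,0,-1]]' >/dev/null; python3 -c "
from h import *
to((598.6,2.7,99.5),190)"
```

```text
t 20.15 pos [599.5   2.7  99.1] F [-0.8 -1.7  6.8] T [-0.38  0.26  0.06] open 13.4 xang -169.83 tilt [0.002 0.001] q6 -0.3
shift [ 0.006  0.001 -0.003]
turn [0.    0.001 0.001]
```

```bash
for i in 1 2; do python3 -m inch '[[0.002,0,-0.003,0,0,0,-1],[0.002,0,-0.006,0,0,0,-1],[0.002,0,-0.006,0,0,0,-1]]' >/dev/null; python3 -c "
from h import *
to((598.6,2.7,99.5),190)"; done
```

```text
t 20.45 pos [599.5   2.7 100.2] F [-0.9 -1.7  1.6] T [-0.4   0.1  -0.02] open 12.7 xang -169.83 tilt [0.002 0.001] q6 -0.3
shift [0.006 0.001 0.005]
turn [0.    0.001 0.001]
t 20.75 pos [599.3   2.7 100.2] F [ 4.3 -1.6 -9.7] T [-0.43 -0.93  0.06] open 13.0 xang -169.83 tilt [0.002 0.002] q6 -0.3
shift [0.005 0.001 0.005]
turn [0.001 0.001 0.001]
```

It stopped firmly at TCP z 100.2 (origin ≈ 4.5; ribs jamming on the lips would stop it near 96.5), so the grooves are home. Relax the pull and let go.

```bash
python3 -m inch '[[0,0,0,0,0,0,-1],[0,0,0,0,0,0,-1],[0,0,0,0,0,0,-1]]' >/dev/null; python3 -c "
from h import *
to(None,190)"
python3 -m inch '[[0,0,0,0,0,0,-0.65],[0,0,0,0,0,0,-0.6],[0,0,0,0,0,0,-0.5],[0,0,0,0,0,0,-0.4],[0,0,0,0,0,0,-0.3],[0,0,0,0,0,0,-0.2],[0,0,0,0,0,0,-0.2]]'; python3 -c "
from h import *
to(None,190)
snap('side','s6');crop('s6','s6c',270,160,420,272,5.2)"
```

```text
t 21.05 pos [599.4   2.7 100.3] F [ 2.3 -1.1 -5.4] T [-0.44 -0.58  0.02] open 13.0 xang -169.83 tilt [0.002 0.002] q6 -0.3
turn [0.001 0.001 0.001]
t: 21.75
position: [599.4, 2.7, 100.3]
eef_rot: [0.001, -0.089, 0.996, 0.001]
contact_force: [0.3, -0.6, -0.7]
opening: 34.5
t 21.75 pos [599.4   2.7 100.3] F [ 0.3 -0.6 -0.7] T [-0.03 -0.03  0.03] open 34.5 xang -169.83 tilt [0.002 0.002] q6 -0.3
turn [0.001 0.001 0.002]
```

View pics/s6c.png

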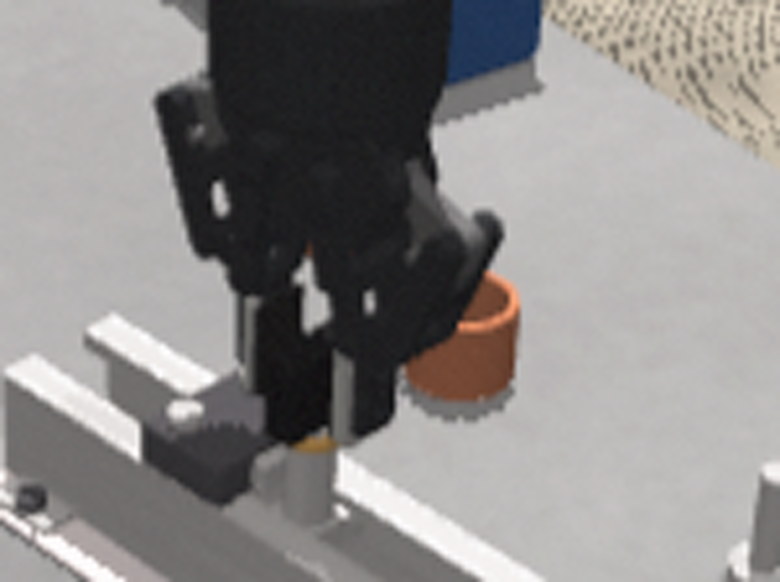

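The fingers are clear of the grip, and the nut stands at crop (310,480) against the pushed-in plunger at (268,470). Rise straight up and check.

```bash
python3 -m inch '[[0,0,-0.05,0,0,0,-0.2],[0,0,-0.15,0,0,0,-0.2],[0,0,-0.3,0,0,0,-0.2],[0,0,-0.5,0,0,0,-0.2],[0,0,-0.7,0,0,0,-0.2],[0,0,-0.7,0,0,0,-0.2]]'; python3 -c "
from h import *
to(None,190)
snap('side','s7');s=cv2.imread('pics/s7.png');r=lambda a:cv2.resize(a,(800,int(800*a.shape[0]/a.shape[1])),interpolation=cv2.INTER_CUBIC)
cv2.imwrite('pics/s7c.png',r(s[180:285,270:410]))
d=np.array([599.4,2.7,4])
print([np.round((np.array(proj('s7',d+[0,0,z]))-[270,180])*800/140) for z in (46,58,78,95,112)])"
```

```text
t: 22.4
position: [601.9, 2.3, 210.5]
eef_rot: [0.005, -0.089, 0.996, -0.0]
contact_force: [0.8, 0.5, 0.9]
opening: 34.1
t 22.4 pos [601.9   2.3 210.5] F [0.8 0.5 0.9] T [-0.04  0.02 -0.  ] open 34.1 xang -169.83 tilt [0.011 0.001] q6 -0.3
turn [-0.001  0.005  0.002]
[array([339., 429.]), array([340., 398.]), array([343., 346.]), array([344., 301.]), array([346., 255.])]
```

View pics/s7c.png

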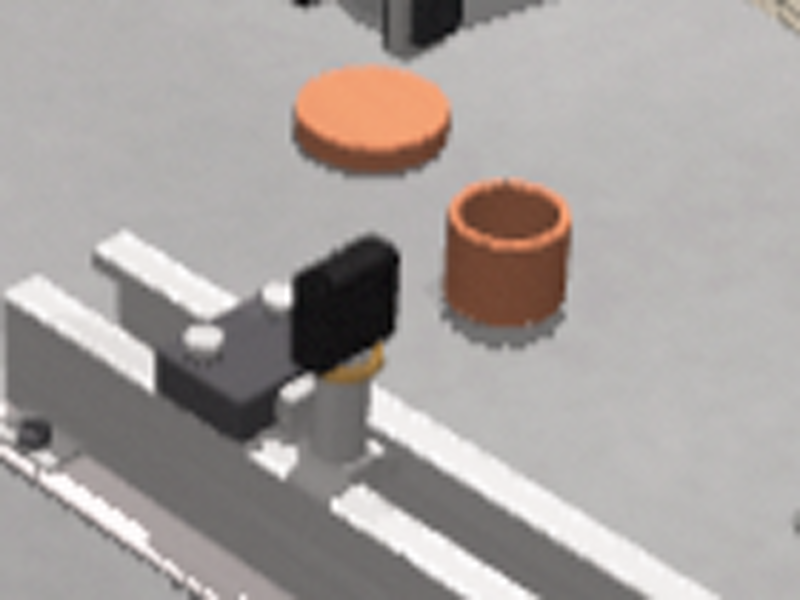

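The nut stands upright with its grip across the channel at crop (345,300), matching the predicted (344,301). The plunger is nearly all the way in at (297,405), and the other things in view are undisturbed. Handing in.

```bash
python3 -c "
from h import *
print(job.job_done())"
```

```text
the job is handed in; nothing more can be done
None
```

The stud nut is locked in the channel against the pushed-in plunger. I handed the job in at about 22.5 s, well inside the 67 s limit; no verdict was reported.

- **Pick-up:** I took the farthest of the three look-alike nuts. Its grip centre measured 94.5 mm high, against 95 stated.
- **Finding the slot:** I lowered only the pad and felt both sides. The play was 9.3 mm (9 expected), and I used its middle to lower the nut in.
- **Plunger:** I slid the nut along until the plunger felt solid, with a light touch of about 5 N. I then backed off about 2 mm, which leaves it roughly 8 mm in. That depth comes from force and position readings, not from a direct measurement.
- **Press and turn:** The pressing force was about 11–12 N. During the turn the arm drifted about 2.6 mm sideways under the load, with almost no side force. I corrected most of it, ending about 1 mm off the slot's middle.
- **Locking:** The nut rose to a firm stop at origin height about 4.7 mm, against 4 stated. Jammed ribs would have stopped it near 1 mm.
- **Last checks:** The final side view shows the nut upright with its grip across the channel, within a pixel of where it should be. The plunger is nearly all the way in, and the cap disc and coupling, which are in that crop, have not visibly moved. I did not recheck the other bystanders by picture, but the arm did not go near them. The gripper is clear and force readings are near zero.

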